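# Throw the push-button slide bolt home

### The arm

A 6-joint arm with a two-finger parallel gripper is mounted at the origin on a cart in front of the work surface, level with it; the furniture and walls round the work are solid. World frame = base frame: x ahead of the robot, y to its left, z up, the work surface at z = 0. Lengths are in m, angles in rad, forces in N, time in s.
With the tool pointing down it reaches from about 0.35 to 0.925 m from the base axis. Payload 6.4 kg.
Tool frame: the origin (TCP) lies at the very end of the fingers, on their centre line; the grasp point (between the pads) lies 19 mm behind it (manip.grasp_offset is the distance from the TCP to the grasp point, in m); z points along the fingers, y is the line along which they close (so a half turn about z gives the same grasp; the last joint's range is limited). The gripper opens to 85 mm and grips with 20 to 120 N. Pads are 22 mm wide; open, the fingers measure 114 mm over their backs; the gripper's body (76 mm by 85 mm) begins 54 mm behind the grasp point. The pads swing forward as they close: fully open they stand 13 mm farther back than shut.
Start: joints at [0.94, 0.245, 1.558, -0, 1.339, -0.174], TCP at [0.287, 0.583, 0.231] pointing down, gripper open.
Joint ranges: [-3.13, 3.13], [-1.02, 2.26], [0.13, 2.54], [-0.95, 4.09], [0.21, 2.88], [-2.74, 2.74]. Speed limits (rad/s): [2.57, 2.57, 3.14, 3.14, 3.14, 3.14].

### API

Orientations are given as a unit quaternion [x, y, z, w].
In Python, from plant import manip, optics gives the robot as it stands.
- The arm moves only by the tool servo_tool, never from a script. Its argument "commands" is one flat list of numbers, 5 for each row, row after row: the shift along the tool's x, y, z in mm, then the turn about the tool's z in degrees, then the opening, from 0 (shut) to 1 (fully open). A call has 1 to 20 rows; each row is the pose to reach, as a shift and turn from the pose commanded when the call began, along the tool's axes at that moment; what a row does not reach only later rows make up. A row lasts 1/8 s, in which the tool goes at most 62.5 mm and 10.7 degrees, less where a joint would pass 70% of its speed; a pose out of reach is approached as far as the arm can. A call with a gripper value outside its range is refused whole. The fingers move at their own pace and stop on an object; "squeeze" is the grip in N (left out, the last holds). Time passes only in rows, so rows that repeat a pose let the fingers close. It gives the time, the measured TCP pose, the force, the opening and the grip force at its end, in the units of the state.
- manip.read_state(): the state, without advancing time (a new reading comes with each control period).
- optics.snapshot(name): name is "side" or "top"; returns (picture, depth): 420x560x3 uint8, red, green, blue; 420x560 float32, m along the optical axis (not along the pixel's ray), 0 where there is no reading.
- optics.calibration(name): a dict with "K" (3x3 intrinsics, pixels), "k1" (the pictures are not rectified: a ray, as slopes to the right and down, at radius r is drawn at 1 + k1 r^2 times it, then the intrinsics apply), "cam_to_world" (4x4, takes a point from camera to world coordinates). Camera axes: x right, y down, z forward; pixel columns grow to the right and rows downward; lengths in m; the calibration is good to about 2 mm. A picture is of the moment at which its call begins. calibration takes no time and is no camera call.
- manip.finish_job(): hands the job in; it is judged then, once.
The state is a dict: "clock": time; "qpos": joint angles; "dq": joint speeds; "effort": joint torques, N m; "position": TCP position; "ee_rot": TCP orientation; "force": force on the tool from outside, world axes, zero at the start; "torque": the same for the moment, N m; "opening": opening from 0.0 (shut) to 1.0 (fully open); "gripper_force": force on a finger pad.
Only numpy, scipy, OpenCV 4.12 (cv2) and the standard library are available. Lean on these libraries where they do the work, as an engineer would, in place of code of your own. Each camera call takes 0.05 s, during which the arm holds its last target. There are 200 camera calls.

### The job

Throw the slide bolt on the test board: press the red button on the carriage down and, holding it down the whole way, push the carriage along until it stops against the brass keeper; then let go, so that the button springs back up and the bolt stays locked there. Do it with the fingertips only, without gripping or lifting anything, and leave the padlock, the lock cylinder and the key lying beside the board where they are.

Things in the scene. Friction and masses are not known exactly. Their poses are not given: they have to be found in the camera images.
- bolt_board: Test board fixed to the bench, wood 200 x 100 x 12 mm under a steel plate (top at 15 mm). Origin: centre of the underside. +x (level) is the direction in which the bolt is thrown, towards the brass keeper; +y is to the left of that. A dark comb bar (100 x 8 mm, top at 35.5 mm) stands beside the carriage at x = -24, y = 35 mm. Points to the robot's left, up to 65 degrees either way.
- button_top (a point): Centre of the top of the red button on the grey carriage, moving with both. The level top is 32 mm along the board's x by 44 mm along y, 44 mm above the bench when up, 37 mm fully down; the carriage's own top lies at 34 mm. It goes straight down 7 mm against a spring: 1.5 N at first, 5 N fully down, and springs up when let go.
- lock_button (a joint): Depth of the red button (m): 0 up, 0.007 fully down. From about 0.0045 on, its tab is clear of the comb's teeth and the carriage can slide; shallower, it locks at the next tooth (every 16 mm). At the end stop the tab springs up behind the last tooth and the button returns to 0 when let go; 3 mm or more short of it the tab may stay caught under a tooth.
- bolt_carriage (a joint): Travel of the carriage along the board's +x (m): starts between 0 and 0.003 (locked: at most 0.0045 with the button up); 0.080 at the end stop against the brass keeper. Slides with about 1.5 N of friction and stays where it is left.
- push_wall (a point): Middle of the top edge of the rear face of the carriage's upright wall, 62 mm above the bench, 18 mm ahead of the button's centre. The wall, 6 mm thick and 50 mm wide, is the highest part and stands across the way right in front of the button: a fingertip on the button can push it forward. Behind and beside the button all is open. The 12 mm bolt sticks out 45 mm ahead.
- keeper_face (a point): Centre of the top of the brass keeper's near face (41 mm high, 44 mm wide, 35 mm long), which is the end stop: the carriage's front comes to rest at this face. Round the board, as fixed obstacles: to its right a black vice (148 mm high, left side at world y = -0.04 m) and farther right a bench grinder (298 mm high, x 0.45 to 0.74, y -0.58 to -0.22).
- padlock_brass: Brass padlock lying loose beside the board's +y side, 68 x 45 x 21 mm, origin in the middle of its underside. Must stay.
- cylinder_silver: Silver euro lock cylinder lying loose beside the board's +y side, 31 x 60 x 22 mm, origin in the middle of its underside. Must stay.
- key_blank: Key with a black head lying loose beside the board's -y side, 75 x 25 x 9 mm, origin in the middle of its underside. Must stay.

How it is judged:
By the outcome, as a careful person would: the job done as asked, in the order asked, and still so for the second after the job is handed in, with the robot touching nothing.
It also fails if it takes over 40 s, if anything falls off the work surface, if the arm or the gripper's body presses on something with over 40 N, if the wrist force passes 120 N, or if a joint passes its speed limit or range.

## Working session

There is one attempt and no reset: what is moved stays moved. The work goes in short steps, Python scripts to look and compute and a tool call to move; the robot and the scene stay as the last step left them, time stands still between calls to the robot, and variables do not carry over. Pictures are saved under pics/ and viewed, at most 10 in all, crops included, and the job is handed in when it is done.

Besides the shell and the picture viewer there is one more tool, called after "Call:" by a JSON object that holds its "name" and its "arguments", one argument or row to a line. servo_tool: Moves the arm, as the interface text tells. Its arguments: {"type":"object","properties":{"commands":{"type":"array","items":{"type":"number"}},"squeeze":{"type":"number"}},"required":["commands"]}

```bash
mkdir -p pics; ls; cat > h.py <<'E'
import numpy as np, cv2
from plant import manip, optics
def grab(n,f):
    p,d=optics.snapshot(n); cv2.imwrite(f'pics/{f}.png',p[:,:,::-1]); np.savez(f'pics/{f}.npz',p=p,d=d); return p,d
def ray(n,uv):
    c=optics.calibration(n);K=np.array(c['K'],float);T=np.array(c['cam_to_world'])
    uv=np.atleast_2d(np.array(uv,float))
    s=cv2.undistortPoints(uv.reshape(-1,1,2),K,np.array([c['k1'],0,0,0.])).reshape(-1,2)
    return T, np.c_[s,np.ones(len(s))]
def plane(n,uv,z):
    T,s=ray(n,uv); D=s@T[:3,:3].T; o=T[:3,3]
    return o+D*((z-o[2])/D[:,2])[:,None]
def deproj(n,uv,dep):
    T,s=ray(n,uv); return (s*np.ravel(dep)[:,None])@T[:3,:3].T+T[:3,3]
E
python3 - <<'E'
from h import *
for n in('top','side'):
    grab(n,n+'0'); c=optics.calibration(n); print(n,np.round(c['cam_to_world'],3).tolist(),c['k1'])
s=manip.read_state(); print(s)
E
```

```text
pics
top [[0.004, -0.997, 0.078, 0.42], [-1.0, -0.005, -0.021, 0.141], [0.021, -0.077, -0.997, 0.936], [0.0, 0.0, 0.0, 1.0]] 0.021940938728527773
side [[0.997, -0.033, 0.074, 0.442], [-0.077, -0.647, 0.758, -0.548], [0.023, -0.761, -0.648, 0.63], [0.0, 0.0, 0.0, 1.0]] -0.0024853031483857316
{'clock': 0.1, 'qpos': array([ 9.39888376e-01,  2.45740208e-01,  1.55888834e+00, -2.36226863e-05,
        1.33870483e+00, -1.74040637e-01]), 'dq': array([ 0.00016198, -0.00055846, -0.00105485,  0.00167618,  0.00112412,
        0.00034067]), 'effort': array([ 5.57577187e-04, -4.30676079e+01, -3.27128541e+01, -2.07287890e-04,
        2.89539050e-03,  1.06916042e-05]), 'position': array([0.28640581, 0.58294179, 0.23029512]), 'ee_rot': array([ 2.26449407e-01,  9.74022540e-01, -8.05315078e-04, -3.30342661e-04]), 'force': array([ 0.90886155, -0.14816151, -0.24334081]), 'torque': array([-0.01658304, -0.0392351 ,  0.03066355]), 'gripper_force': 0.0, 'opening': 1.0004418725052115}
```

View pics/top0.png

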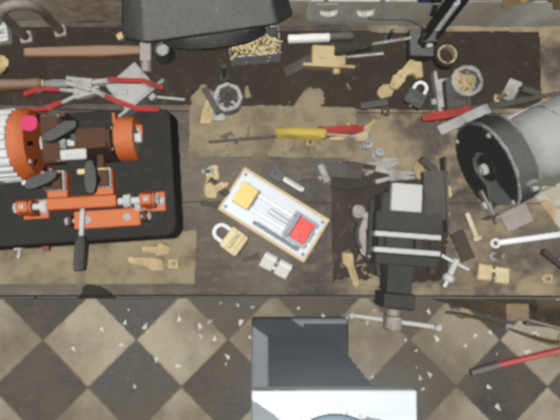

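View pics/side0.png

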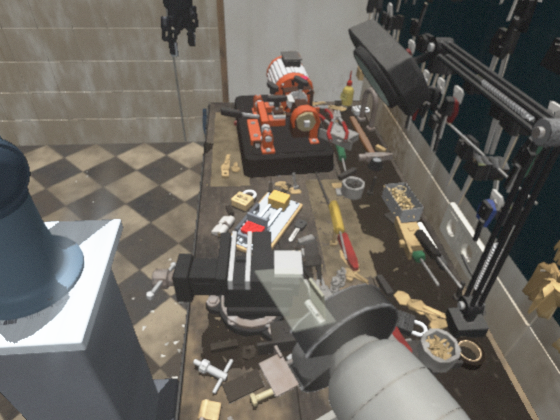

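The top view shows the red button at about (300,230), the yellow keeper at (243,195), the padlock at (230,238), the cylinder at (275,265) and the key at (288,180). The throw runs up and to the left. In the side view the button sits at (252,228), just behind the vice.

```bash
python3 - <<'E'
from h import *
p=np.load('pics/top0.npz')['p'];d=np.load('pics/top0.npz')['d']
print(np.round(optics.calibration('top')['K'],1).tolist())
hsv=cv2.cvtColor(p,cv2.COLOR_RGB2HSV)
roi=np.zeros(p.shape[:2],np.uint8); roi[165:265,215:332]=255
red=cv2.inRange(hsv,(0,150,90),(8,255,255))|cv2.inRange(hsv,(172,150,90),(180,255,255))
yel=cv2.inRange(hsv,(18,150,120),(32,255,255))
for nm,m,z in(('red',red&roi,.044),('yel',yel&roi,.041)):
    cs,_=cv2.findContours(m,0,2); c=max(cs,key=cv2.contourArea)
    f=np.zeros_like(m); cv2.drawContours(f,[c],-1,255,-1); f&=m
    uv=np.argwhere(f)[:,::-1].astype(float); w=plane('top',uv,z)
    r=cv2.minAreaRect((w[:,:2]*1000).astype(np.float32)); print(nm,len(uv),r, cv2.boxPoints(r).tolist())
    print(' depth pts med',np.median(deproj('top',uv,d[f>0]),0))
# board outline: light edge
z=np.zeros(p.shape[:2]); vv,uu=np.mgrid[165:270,210:335]
P=deproj('top',np.c_[uu.ravel(),vv.ravel()],d[165:270,210:335].ravel())
b=(P[:,2]>.009)&(P[:,2]<.08)
m=b.reshape(uu.shape).astype(np.uint8)*255
n,l,st,_=cv2.connectedComponentsWithStats(m); k=1+np.argmax(st[1:,4])
q=P[(l==k).ravel()]; print('board',cv2.minAreaRect((q[:,:2]*1000).astype(np.float32)))
hi=P[(P[:,2]>.052)&(P[:,2]<.07)]; print('hi',len(hi),np.median(hi,0) if len(hi) else '')
cv2.imwrite('pics/crop.png',cv2.resize(p[160:280,205:335,::-1],None,fx=5.5,fy=4.9,interpolation=cv2.INTER_CUBIC)[:600,:])
E
```

```text
[[470.8, 0.0, 272.0], [0.0, 470.8, 213.0], [0.0, 0.0, 1.0]]
red 10 ((462.1139831542969, 47.84880447387695), (3.170746088027954, 10.979233741760254), 68.07555389404297) [[456.429443359375, 48.42782211303711], [466.6146240234375, 44.3283576965332], [467.79852294921875, 47.2697868347168], [457.61334228515625, 51.3692512512207]]
 depth pts med [0.4633627  0.04756044 0.04388708]Traceback (most recent call last):
  File "<stdin>", line 9, in <module>
ValueError: max() iterable argument is empty
```

```bash
cat > m.py <<'E'
from h import *
import sys
p=np.load('pics/top0.npz')['p'];d=np.load('pics/top0.npz')['d']
hsv=cv2.cvtColor(p,cv2.COLOR_RGB2HSV)
print(hsv[230,300],hsv[195,243])
roi=np.zeros(p.shape[:2],np.uint8); roi[165:265,215:332]=255
red=cv2.inRange(hsv,(0,120,90),(9,255,255))|cv2.inRange(hsv,(168,120,90),(180,255,255))
yel=cv2.inRange(hsv,(15,110,190),(35,255,255)); yel[215:]=0
for nm,m,z in(('red',red&roi,.044),('yel',yel&roi,.041)):
    cs,_=cv2.findContours(m,0,2); c=max(cs,key=cv2.contourArea)
    f=np.zeros_like(m); cv2.drawContours(f,[c],-1,255,-1)
    uv=np.argwhere(f)[:,::-1].astype(float); w=plane('top',uv,z)
    r=cv2.minAreaRect((w[:,:2]*1000).astype(np.float32)); print(nm,len(uv),r, np.round(cv2.boxPoints(r)).tolist())
    print(' px',uv.mean(0),'depth pts med',np.median(deproj('top',uv,d[f>0]),0))
vv,uu=np.mgrid[165:270,210:335]
P=deproj('top',np.c_[uu.ravel(),vv.ravel()],d[165:270,210:335].ravel())
m=((P[:,2]>.009)&(P[:,2]<.08)).reshape(uu.shape).astype(np.uint8)*255
n,l,st,_=cv2.connectedComponentsWithStats(m); k=1+np.argmax(st[1:,4])
q=P[(l==k).ravel()]; print('board',cv2.minAreaRect((q[:,:2]*1000).astype(np.float32)))
hi=P[(P[:,2]>.052)&(P[:,2]<.07)]; print('hi',len(hi),np.round(hi*1000)[:60].tolist())
cv2.imwrite('pics/crop.png',cv2.resize(p[160:280,205:335,::-1],(650,600),interpolation=cv2.INTER_CUBIC))
E
python3 m.py
```

```text
[  1 142 251] [ 23 105 255]
red 346 ((457.4847412109375, 65.26680755615234), (30.492740631103516, 40.754215240478516), 58.225528717041016) [[432.0, 63.0], [467.0, 42.0], [483.0, 67.0], [448.0, 89.0]]
 px [301.65317919 230.07514451] depth pts med [0.45755687 0.06483327 0.04416877]
yel 1 ((518.387939453125, 158.062255859375), (0.0, 0.0), 0.0) [[518.0, 158.0], [518.0, 158.0], [518.0, 158.0], [518.0, 158.0]]
 px [253. 198.] depth pts med [0.52058218 0.15845164 0.02098269]
board ((502.198974609375, 137.53614807128906), (243.6486358642578, 102.4082260131836), 59.364322662353516)
hi 100 [[581.0, 27.0, 52.0], [575.0, 27.0, 52.0], [491.0, 79.0, 54.0], [490.0, 74.0, 63.0], [490.0, 72.0, 61.0], [489.0, 79.0, 54.0], [489.0, 77.0, 55.0], [489.0, 75.0, 55.0], [488.0, 74.0, 63.0], [489.0, 72.0, 61.0], [489.0, 70.0, 61.0], [487.0, 79.0, 53.0], [487.0, 77.0, 55.0], [487.0, 75.0, 62.0], [486.0, 74.0, 65.0], [487.0, 72.0, 62.0], [487.0, 70.0, 63.0], [485.0, 77.0, 64.0], [485.0, 76.0, 64.0], [485.0, 74.0, 64.0], [485.0, 72.0, 62.0], [483.0, 77.0, 59.0], [483.0, 76.0, 64.0], [483.0, 74.0, 61.0], [481.0, 79.0, 61.0], [481.0, 77.0, 62.0], [481.0, 76.0, 65.0], [481.0, 74.0, 62.0], [479.0, 81.0, 59.0], [479.0, 79.0, 62.0], [479.0, 77.0, 61.0], [479.0, 75.0, 60.0], [477.0, 81.0, 62.0], [477.0, 79.0, 63.0], [477.0, 77.0, 62.0], [477.0, 76.0, 62.0], [476.0, 83.0, 59.0], [476.0, 81.0, 59.0], [475.0, 79.0, 63.0], [475.0, 77.0, 60.0], [474.0, 84.0, 54.0], [473.0, 83.0, 63.0], [473.0, 81.0, 63.0], [474.0, 79.0, 59.0], [472.0, 85.0, 61.0], [472.0, 83.0, 62.0], [472.0, 81.0, 61.0], [472.0, 79.0, 61.0], [470.0, 87.0, 60.0], [470.0, 85.0, 62.0], [470.0, 83.0, 62.0], [470.0, 81.0, 62.0], [468.0, 87.0, 64.0], [468.0, 85.0, 62.0], [468.0, 83.0, 62.0], [468.0, 81.0, 61.0], [466.0, 89.0, 62.0], [466.0, 87.0, 63.0], [466.0, 85.0, 63.0], [466.0, 83.0, 63.0]]
```

View pics/crop.png

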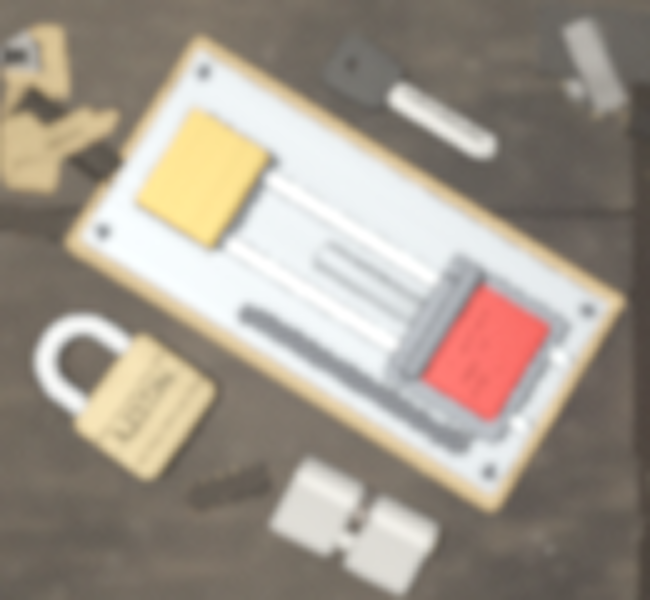

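The crop shows the board's four corners clearly. The carriage is at its start, with the wall just ahead of the button and nothing behind or beside it. I'll cross-check the pose with the board corners and the side view, then work out the move.

```bash
cat > n.py <<'E'
from h import *
c=np.array([[200,37],[625,300],[500,510],[68,243]])/5.+[205,160]-.4
w=plane('top',c,.012)[:,:2]; print('corners',np.round(w*1000).tolist())
e=(w[0]-w[1])+(w[3]-w[2]); th=np.arctan2(e[1],e[0]); ctr=w.mean(0); print('len',[np.linalg.norm(w[i]-w[i-1]) for i in range(4)],'th',np.degrees(th),'ctr',ctr)
R=np.array([[np.cos(th),np.sin(th)],[-np.sin(th),np.cos(th)]])
bt=np.array([.4575,.0653]); print('button in board',R@(bt-ctr)*1000)
p=np.load('pics/side0.npz')['p']; d=np.load('pics/side0.npz')['d']
hsv=cv2.cvtColor(p,cv2.COLOR_RGB2HSV); m=cv2.inRange(hsv,(0,120,90),(9,255,255))|cv2.inRange(hsv,(168,120,90),(180,255,255))
f=np.zeros_like(m); f[210:250,225:285]=m[210:250,225:285]
uv=np.argwhere(f)[:,::-1].astype(float); W=plane('side',uv,.044)
print('side red',len(uv),uv.mean(0),cv2.minAreaRect((W[:,:2]*1000).astype(np.float32)),np.median(deproj('side',uv,d[f>0]),0))
from scipy.spatial.transform import Rotation as Ro
s=manip.read_state(); T=Ro.from_quat(s['ee_rot']).as_matrix()
b=np.array([np.cos(th),np.sin(th)])
yaw=np.degrees(np.arctan2(T[1,0],T[0,0])); print('turn',yaw-np.degrees(th))
t=np.r_[bt+.002*b,.07]; print('shift to above',T.T@(t-s['position'])*1000, 'throw dir in tool now',T.T@np.r_[b,0])
E
python3 n.py
```

```text
corners [[583.0, 176.0], [480.0, 7.0], [397.0, 57.0], [501.0, 227.0]]
len [np.float64(0.09681460661021911), np.float64(0.19753347698045973), np.float64(0.09623581862731521), np.float64(0.19910926036963858)] th 58.46673678920061 ctr [0.4902417  0.11671806]
button in board [-60.9491967    1.01564087]
side red 187 [251.87700535 227.13368984] ((458.103759765625, 66.76678466796875), (49.935462951660156, 33.906822204589844), 2.33467435836792) [0.45621866 0.06315788 0.04334593]
turn 95.35699307320962
shift to above [-382.12786004 -386.8104369   160.85352587] throw dir in tool now [-0.093361    0.99563081 -0.00173693]
```

Call:
{"name": "servo_tool", "arguments": {
  "commands": [-380,-385,60,95.4,0,-380,-385,60,95.4,0,-380,-385,60,95.4,0,-380,-385,60,95.4,0,-380,-385,60,95.4,0,-380,-385,60,95.4,0,-380,-385,60,95.4,0,-380,-385,60,95.4,0,-380,-385,60,95.4,0,-380,-385,60,95.4,0,-380,-385,60,95.4,0,-380,-385,60,95.4,0,-382,-387,100,95.4,0,-382,-387,130,95.4,0,-382,-387,130,95.4,0,-382,-387,130,95.4,0]
}}

```text
clock: 2.1
position: [0.4596, 0.0681, 0.1025]
ee_rot: [0.872, 0.489, 0.001, 0.001]
force: [0.7, 0.0, 0.3]
opening: 0.001
gripper_force: 0.0
```

```bash
python3 - <<'E'
from h import *
p,d=grab('side','side1'); t,_=grab('top','top1')
a=cv2.resize(p[130:290,180:340,::-1],(400,400)); b=cv2.resize(t[150:280,205:335,::-1],(400,400))
cv2.imwrite('pics/c1.png',np.hstack([a,b]))
from scipy.spatial.transform import Rotation as Ro
s=manip.read_state(); T=Ro.from_quat(s['ee_rot']).as_matrix(); print(s['position'],T.round(4).tolist(),s['force'])
E
```

```text
[0.46007513 0.06777198 0.10302355] [[0.5229, 0.8524, 0.0032], [0.8524, -0.5229, -0.0003], [0.0014, 0.0029, -1.0]] [-0.03416529  0.12077965 -0.29760732]
```

View pics/c1.png

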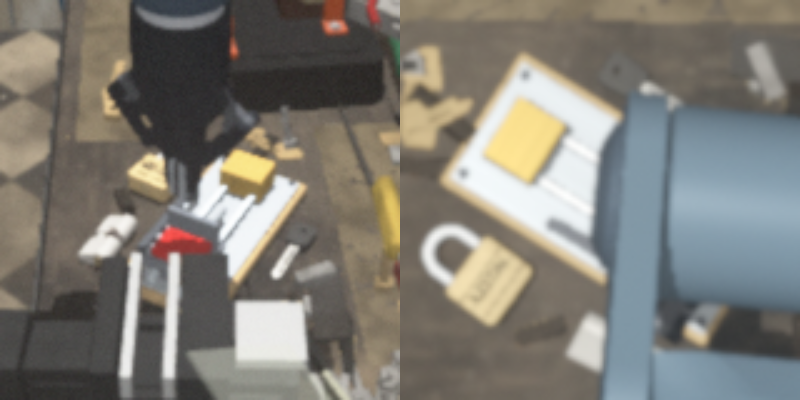

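The fingertips hang above the carriage, and tool x now lies along the throw. Next is the descent to just over the button.

Call:
{"name": "servo_tool", "arguments": {
  "commands": [-1,0,25,0,0,-1,0,45,0,0,-1,0,53,0,0,-1,0,56,0,0,-1,0,56,0,0]
}}

```text
clock: 2.82
position: [0.459, 0.0667, 0.046]
ee_rot: [0.873, 0.488, 0.001, 0.0]
force: [-0.6, -0.6, -0.0]
opening: -0.001
gripper_force: 0.0
```

Call:
{"name": "servo_tool", "arguments": {
  "commands": [0,0,3,0,0,0,0,6,0,0,0,0,8,0,0,0,0,9,0,0,0,0,9,0,0]
}}

```text
clock: 3.45
position: [0.4593, 0.0666, 0.037]
ee_rot: [0.873, 0.488, 0.001, 0.001]
force: [1.3, 0.6, 6.3]
opening: -0.001
gripper_force: 2.9
```

Call:
{"name": "servo_tool", "arguments": {
  "commands": [0,0,0.6,0,0,2,0,0.6,0,0,5,0,0.6,0,0,9,0,0.6,0,0,13,0,0.6,0,0,17,0,0.6,0,0,21,0,0.6,0,0,25,0,0.6,0,0,29,0,0.6,0,0,30,0,0.6,0,0]
}}

```text
clock: 4.7
position: [0.4751, 0.0922, 0.0369]
ee_rot: [0.873, 0.488, 0.001, 0.001]
force: [-1.4, -1.5, 10.1]
opening: 0.001
gripper_force: 5.2
```

The button is bottomed at 10 N and the carriage is sliding with about 2 N of drag.

Call:
{"name": "servo_tool", "arguments": {
  "commands": [3,0,0,0,0,7,0,0,0,0,11,0,0,0,0,15,0,0,0,0,19,0,0,0,0,23,0,0,0,0,27,0,0,0,0,31,0,0,0,0,35,0,0,0,0,39,0,0,0,0,42,0,0,0,0,43,0,0,0,0,43,0,0,0,0]
}}

```text
clock: 6.32
position: [0.4978, 0.1288, 0.0369]
ee_rot: [0.873, 0.488, 0.001, 0.001]
force: [-1.4, -0.3, 8.3]
opening: 0.005
gripper_force: 4.5
```

Call:
{"name": "servo_tool", "arguments": {
  "commands": [1,0,0,0,0,2,0,0,0,0,3,0,0,0,0,4,0,0,0,0,5,0,0,0,0,6,0,0,0,0,7,0,0,0,0,7,0,0,0,0]
}}

```text
clock: 7.32
position: [0.5005, 0.1334, 0.0369]
ee_rot: [0.873, 0.489, -0.001, 0.001]
force: [-4.0, -7.8, 13.2]
opening: 0.002
gripper_force: 6.4
```

Call:
{"name": "servo_tool", "arguments": {
  "commands": [1,0,0,0,0,2,0,0,0,0,3,0,0,0,0,3,0,0,0,0]
}}

```text
clock: 7.82
position: [0.5019, 0.1359, 0.0368]
ee_rot: [0.872, 0.489, -0.001, 0.001]
force: [-3.6, -7.3, 13.1]
opening: 0.005
gripper_force: 6.6
```

Call:
{"name": "servo_tool", "arguments": {
  "commands": [1,0,0,0,0,2,0,0,0,0,3,0,0,0,0,3,0,0,0,0]
}}

```text
clock: 8.32
position: [0.5023, 0.1366, 0.0368]
ee_rot: [0.872, 0.489, -0.004, 0.002]
force: [-10.9, -16.7, 20.2]
opening: -0.001
gripper_force: 12.8
```

The tip is now solid against the wall at 20 N with the carriage on its stop. I'll lift straight up with light forward pressure so nothing drags back.

Call:
{"name": "servo_tool", "arguments": {
  "commands": [-1,0,-2,0,0,-1,0,-4,0,0,-1.5,0,-6,0,0,-1.5,0,-9,0,0,-2,0,-12,0,0,-7,0,-16,0,0,-9,0,-25,0,0,-9,0,-50,0,0,-9,0,-100,0,0,-9,0,-150,0,0,-9,0,-150,0,0]
}}

```text
clock: 9.7
position: [0.502, 0.1327, 0.1918]
ee_rot: [0.873, 0.488, 0.005, 0.002]
force: [0.1, 0.1, -0.6]
opening: -0.001
gripper_force: 0.0
```

Call:
{"name": "servo_tool", "arguments": {
  "commands": [-60,0,0,0,0,-120,0,0,0,0,-160,100,0,0,0,-160,100,0,0,0,-160,100,0,0,0]
}}

```text
clock: 10.32
position: [0.5009, -0.0585, 0.1856]
ee_rot: [0.874, 0.487, 0.0, 0.0]
force: [0.0, 0.0, -0.9]
opening: -0.001
gripper_force: 0.0
```

```bash
python3 - <<'E'
from h import *
p,d=grab('side','side2'); t,dt=grab('top','top2')
a=cv2.resize(p[130:290,180:340,::-1],(400,400)); b=cv2.resize(t[150:280,205:335,::-1],(400,400))
cv2.imwrite('pics/c2.png',np.hstack([a,b]))
for n,P,D,(r0,r1,c0,c1) in(('side',p,d,(180,260,215,310)),('top',t,dt,(165,265,215,332))):
    hsv=cv2.cvtColor(P,cv2.COLOR_RGB2HSV); m=cv2.inRange(hsv,(0,120,90),(9,255,255))|cv2.inRange(hsv,(168,120,90),(180,255,255))
    f=np.zeros_like(m); f[r0:r1,c0:c1]=m[r0:r1,c0:c1]
    uv=np.argwhere(f)[:,::-1].astype(float)
    if len(uv)>5: print(n,len(uv),cv2.minAreaRect((plane(n,uv,.044)[:,:2]*1000).astype(np.float32)),np.median(deproj(n,uv,D[f>0]),0))
print(manip.read_state()['position'],manip.read_state()['force'])
E
```

```text
side 138 ((489.6933898925781, 125.15345764160156), (49.391624450683594, 28.681137084960938), 89.16478729248047) [0.49214421 0.12686661 0.04295176]
top 345 ((498.1952819824219, 131.26686096191406), (30.64970588684082, 40.75594711303711), 56.60343551635742) [0.49896867 0.13127579 0.04421006]
[ 0.49955129 -0.05623349  0.18503408] [-0.50805001 -0.02822488  0.133964  ]
```

View pics/c2.png

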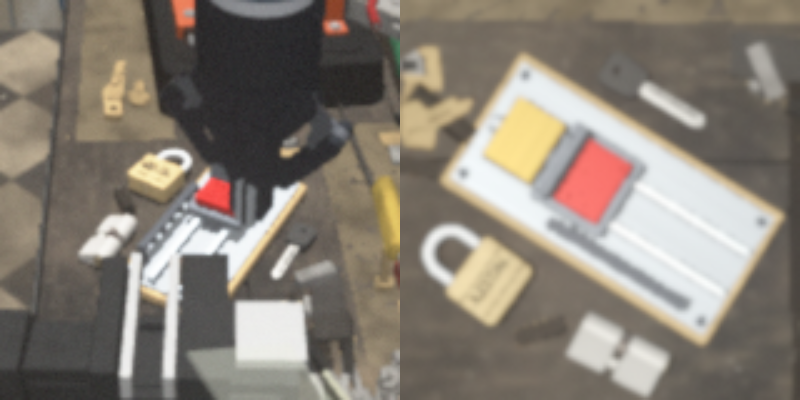

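The carriage sits against the keeper (button at about (595,180) in the right half) and the button top is back at 44 mm. The padlock, cylinder and key have not moved, and the arm is clear.

```bash
python3 -c "
from plant import manip
print(manip.finish_job())"
```

```text
the job is handed in; nothing more can be done
None
```

The bolt is thrown: the carriage rests against the brass keeper, the button has sprung back up to 44 mm, and the padlock, cylinder and key are where they were; I handed the job in at about 10.4 s, and no verdict was returned.

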